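# Swing the bench magnifier over the open specimen case and clamp it

## Task

Swing the stiff arm of the bench magnifier by its upright handle until the lens is centred over the open specimen case. Then take the flat driver from its stand, tighten the slotted clamp screw on top of the arm's pivot clockwise until it stops, without pushing the lens away from the case, and put the driver back upright, fully home in its stand. Do not shift the specimen cases or the phone.

Things in the scene. Friction and masses are not known exactly. Their poses are not given: they have to be found in the camera images.
- mag: the magnifier's fixed white foot (124 mm round, 22 mm high) with a steel post; origin on the table under the vertical pivot axis. Its -x axis is the direction of the arm when joint mag_arm reads 0. Three dark red cases stand in a curved row about 200 mm from the pivot axis, at about -0.5, 0 and 0.5 rad of arm swing; which place holds the open one varies
- mag_arm (a joint): swing of the magnifier's arm about the vertical pivot; grows clockwise seen from above (from the foot's -x towards its +y); range -1.0 to 1.6, starts parked at 1.0 to 1.5. Stiff dry friction, about 0.9 N m (8 N at the handle); stays where it is left
- swing_handle (a point): centre of the upright black handle on the arm: round, 20 mm thick, 50 mm tall (this point at mid-height), 115 mm from the pivot axis; its foot stands on the flat 24 mm wide arm, 27 mm below this point (top of the arm and of the lens rim 125 mm above the table)
- lens (a point): centre of the round lens (rim 110 mm outside diameter, 18 mm deep), 200 mm from the pivot axis on the arm's line, its underside 107 mm above the table
- slot (a point): top of the clamp screw (steel, 36 mm round, its axis is the pivot axis) at the centre of its slot, 135 mm above the table; x along the slot. The slot is closed at its ends: 19 mm long, 6 mm wide, 8 mm deep. The screw is carried by the arm and turns round with it
- clamp_screw (a joint): turn of the clamp screw relative to the arm, clockwise (seen from above) positive, 0 to 1.2; starts loose at 0 to 0.4, at 1.2 it meets its hard stop (tight). Friction about 0.15 N m; torque beyond 0.9 N m after the stop would swing the arm
- driver_grip (a point): centre of the flat-sided black handle of the flat driver: 34 mm along its x, 24 mm along its y, 70 mm tall; z along the driver from blade to handle. The blade end is 102 mm below this point
- driver_tip (a point): centre of the blade's end edge; blade 14 mm wide along x, 3 mm thick along y, 14 mm long; above it a 9 mm round shaft up to a 34 mm round collar whose underside is 62 mm above the tip. 137 mm long in all, about 70 to 130 g
- stand_mouth (a point): centre of the mouth of the driver's fixed grey stand, a 60 x 60 mm block 75 mm high with a 20 mm square hole 67 mm deep. The driver stands blade down with its collar resting on the stand's top, tip 62 mm below the mouth
- specimen (a point): middle of the open dark red case (64 x 70 mm, 22 mm high, loose) with two grey stones in it, 15 mm above the table; its lid stands up, to 70 mm above the table, at the case's +x side
- case_a: a closed dark red case, 64 x 70 x 29.5 mm, loose; origin at the centre of its underside
- case_b: a second closed case, the same
- phone: a phone lying on the table, 150 x 72 x 9 mm; origin at the centre of its underside
Things that resemble listed ones, but are neither listed nor needed, are in the scene too. Of the things that look like the part that bears driver_grip, the smallest one is meant.

How it is judged (in metres and radians):
On the way, in this order (a step that is already met when the one before it is completed fails the run):
1. the lens is over the open case and at rest (horizontal distance between lens and specimen below 0.022 m and velocity of joint mag_arm between -0.05 and 0.05 rad/s), for 0.2 s.
2. the clamp screw is tightened with the driver, the lens over the open case (horizontal distance between lens and specimen below 0.022 m and value of joint clamp_screw above 1.08 rad and contact force between driver and clamp_screw above 0.3 N), for 0.1 s.
At the end, for the whole second after the job is handed in: Lens centre within 22 mm (horizontally) of the middle of the open case; clamp screw at 1.08 rad or more (stop at 1.2); driver released and at rest in its stand, tip within 12 mm of the hole's axis and at least 57 mm below the mouth, within 0.12 rad of upright (horizontal distance between lens and specimen below 0.022 m and value of joint clamp_screw above 1.08 rad and horizontal distance between driver_tip and stand_mouth below 0.012 m and z of driver_tip in the frame of stand_mouth below -0.057 m and angle between driver_tip's own z axis and vertical below 0.12 rad and linear speed of driver below 0.02 m/s); the robot touches nothing.
It fails at once if the screw is tightened while the lens is not over the open case (value of joint clamp_screw above 0.9 rad and horizontal distance between lens and specimen above 0.06 m).
It fails at once if the open case is shifted by more than 20 mm (distance of specimen from where it was at the start of the episode above 0.02 m).
It fails at once if a closed case is shifted by more than 20 mm (distance of case_a from where it was at the start of the episode above 0.02 m).
It fails at once if a closed case is shifted by more than 20 mm (distance of case_b from where it was at the start of the episode above 0.02 m).
It fails at once if the phone is shifted by more than 20 mm (distance of phone from where it was at the start of the episode above 0.02 m).
It also fails if it takes over 72 s, if anything falls off the work surface, if the arm or the gripper's body presses on something with over 40 N, if the wrist force passes 120 N, or if a joint passes its speed limit or range.

## Robot

A 7-joint arm with a two-finger parallel gripper is mounted at the origin on the work surface. World frame = base frame: x ahead of the robot, y to its left, z up, the work surface at z = 0. Lengths are in mm, angles in rad, forces in N, time in s.
With the tool pointing down it reaches from about 400 to 900 mm from the base axis. Payload 5.6 kg.
Tool frame: the origin (TCP) lies midway between the tips of the shut fingers; the grasp point (between the pads) lies 19 mm behind it; z points along the fingers, y is the line along which they close (so a half turn about z gives the same grasp; the last joint's range is limited). The gripper opens to 92 mm and grips with 3 to 60 N. Pads are 20 mm wide; open, the fingers measure 128 mm over their backs; the gripper's body (75 mm by 189 mm) begins 69 mm behind the grasp point.
Start: joints at [1.127, 0.468, -0.012, 1.603, 0.006, 1.071, -0.056], TCP at [253.561, -598.511, 214.592] pointing down, gripper open.
Joint ranges: [-2.53, 2.53], [-0.31, 2.02], [-1.57, 1.55], [0.28, 2.44], [-1.29, 4.43], [0.15, 1.84], [-2.92, 2.92]. Speed limits (rad/s): [2.57, 2.57, 3.14, 3.14, 3.14, 3.14, 3.14].

## Interface

Orientations are given as a rotation vector (axis times angle).
In Python, from cell import robot, grip, kin, viewer gives the robot as it stands. Calls block until the motion is done:
- robot.movep(position, orientation): joint-space move of the TCP to a pose.
- robot.servo_line(position, feed=150, rotation=None): straight line of the TCP; rotation=None keeps the orientation; feed is the mean speed in mm/s.
- robot.goto_joints(angles): joint-space move.
- grip(opening, newtons=None): opening from 0.0 (shut) to 1.0 (fully open); newtons is the grip in N (None keeps the last); returns when the fingers have stopped.
- robot.hold(seconds).
- kin.ik(position, orientation): joint angles nearest the present ones, or None.
- robot.observe(): the state.
- viewer.read_camera(name): name is "scene" or "top"; returns the picture (480x640x3 uint8, red, green, blue); there is no depth.
- viewer.camera_info(name): a dict with "camera_matrix" (3x3 intrinsics, pixels), "R" (3x3) and "t" (3): a world point X has camera coordinates R X + t. Camera axes: x right, y down, z forward; pixel columns grow to the right and rows downward; lengths in mm; the calibration is good to about 2 mm. A picture is of the moment at which its call begins. camera_info takes no time and is no camera call.
A pose or a line that the arm cannot do raises robot.IKError and nothing moves.
- robot.job_done(): hands the job in; it is judged then, once.
Trained networks look in the newest picture that a camera, given by its name, has taken for a name from the list of things; names that differ only in an ending like _2 or _b are one class to them, and where a whole thing is asked for, a point or a joint stands for the part that bears it (a point fixed in the world has none). Each returns a list of dicts, best first, with "confidence" (0 to 1); they miss things now and then, are a little off and sometimes report something else, mostly with a low value. They report only what shows in the picture. A call takes as long as a camera call. They do not tell look-alikes from the thing itself.
- viewer.silhouettes(name, camera): "mask" (480x640 bool, what is visible of it).
- viewer.pinpoint(name, camera): "at" ([x, y, z] in mm, in the coordinates of the camera as it stood for that picture, good to about 4 mm: a listed point, or the origin of a listed thing).
The state is a dict: "t": time; "joints": joint angles; "joint_velocities": joint speeds; "joint_torque": joint torques, N m; "tcp_pos": TCP position; "tcp_rot": TCP orientation; "contact_force": force on the tool from outside, world axes, zero at the start; "wrist_torque": the same for the moment, N m; "grip_width": opening from 0.0 (shut) to 1.0 (fully open); "grip_force": force on a finger pad.
Only numpy, scipy, OpenCV 4.12 (cv2) and the standard library are available. Lean on these libraries where they do the work, as an engineer would, in place of code of your own. Each camera call takes 0.05 s, during which the arm holds its last target. There are 200 camera calls.

## Working session

There is one attempt and no reset: what is moved stays moved. The work goes in short steps, each a Python script; the robot and the scene stay as the last script left them, time stands still between calls to the robot, and variables do not carry over. Pictures are saved under pics/ and viewed, at most 10 in all, crops included, and the job is handed in when it is done.

```bash
ls; mkdir -p pics
cat > h.py <<'E'
import numpy as np, cv2
from cell import robot, grip, kin, viewer
def toworld(cam,p):
    i=viewer.camera_info(cam); R=np.array(i["R"]);t=np.array(i["t"]); return R.T@(np.array(p)-t)
def px(cam,X):
    i=viewer.camera_info(cam); p=np.array(i["camera_matrix"])@(np.array(i["R"])@np.array(X,float)+np.array(i["t"])); return p[:2]/p[2]
def ray(cam,uv,z):
    i=viewer.camera_info(cam); R=np.array(i["R"]);t=np.array(i["t"]); d=R.T@np.linalg.solve(np.array(i["camera_matrix"]),[uv[0],uv[1],1.]); c=-R.T@t
    return c+d*(z-c[2])/d[2]
def snap(cam,fn,crop=None,s=1):
    im=viewer.read_camera(cam)[:,:,::-1]
    if crop: im=im[crop[1]:crop[3],crop[0]:crop[2]]
    cv2.imwrite("pics/"+fn,cv2.resize(im,None,fx=s,fy=s,interpolation=cv2.INTER_CUBIC)); return im
E
cat > m.py <<'E'
from h import *
np.set_printoptions(precision=1,suppress=True)
for c in("scene","top"):
    snap(c,c+"0.png")
    for n in("mag","swing_handle","lens","slot","driver_grip","driver_tip","stand_mouth","specimen","case_a","phone"):
        for d in viewer.pinpoint(n,c):
            if d["confidence"]>.25:
                w=toworld(c,d["at"]); print(c,n,round(d["confidence"],2),w,px(c,w))
E
python3 m.py
```

```text
pics
scene mag 0.78 [675.6   3.3   1.1] [311.9 334.6]
scene mag 0.72 [610.4  95.1 151.3] [370. 249.]
scene swing_handle 0.91 [608.1  93.8 151.4] [369.2 248. ]
scene lens 0.59 [562.1 160.1 114.9] [404.6 249. ]
scene slot 0.89 [681.8   1.2 139.3] [310.7 280.7]
scene driver_grip 0.8 [ 502.6 -345.7  113.2] [138.6 216. ]
scene driver_grip 0.76 [ 401.6 -329.9  137.7] [160.4 177.4]
scene driver_grip 0.58 [ 463.2 -243.2  139.1] [194.3 195.8]
scene driver_tip 0.77 [ 397.7 -327.6   -1. ] [173.6 229.4]
scene driver_tip 0.75 [ 466.5 -241.9    3. ] [203.8 250.1]
scene stand_mouth 0.93 [ 501.6 -345.6   74.9] [143.  231.2]
scene specimen 0.63 [496.1 -36.2  12.1] [299.4 261.4]
scene case_a 0.89 [ 529.4 -129.7    0.4] [251.5 274.3]
scene case_a 0.57 [500.   60.    2.1] [346.4 268.9]
scene phone 0.7 [455. 296.  -1.] [460.2 261.6]
top mag 0.89 [683.2   9.8   0.6] [306.6 169.9]
top swing_handle 0.64 [609.9  96.9 147.6] [258.6 197.1]
top lens 0.81 [559.6 162.  118.3] [225.2 226.6]
top slot 0.61 [685.5   5.1 136.7] [308.5 156.1]
top driver_grip 0.78 [ 507.3 -345.7  116.3] [498.6 249.8]
top driver_grip 0.77 [ 463.1 -241.2  136.4] [445.7 274.7]
top driver_grip 0.74 [ 399.4 -325.8  133.9] [492.8 308.8]
top driver_tip 0.89 [ 399.5 -325.6    2.4] [473.7 305.1]
top driver_tip 0.59 [ 466.9 -237.1    3.4] [429.4 272.7]
top stand_mouth 0.66 [ 501.7 -343.4   75.7] [491.2 253.6]
top stand_mouth 0.51 [557.8 163.9 116.3] [224.3 227.7]
top specimen 0.56 [489.6 -33.6  12.8] [329.6 263.4]
top case_a 0.63 [495.2  63.4   0. ] [282.  261.6]
top case_a 0.56 [ 527.5 -129.8   -1.4] [376.  244.1]
top phone 0.68 [455.4 297.8  -3.2] [167.5 283.2]
```

View pics/scene0.png

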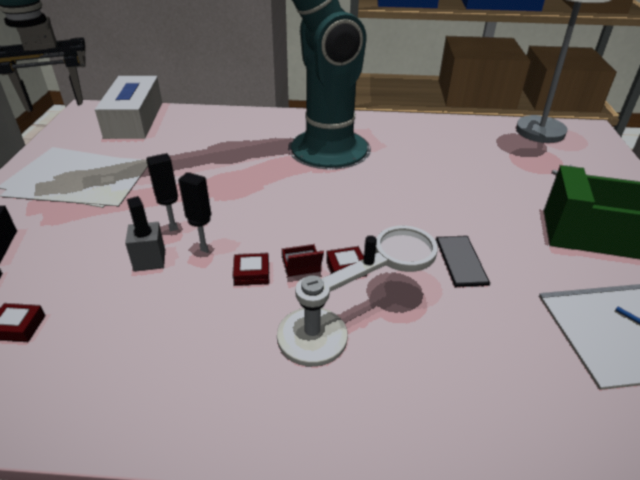

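View pics/top0.png

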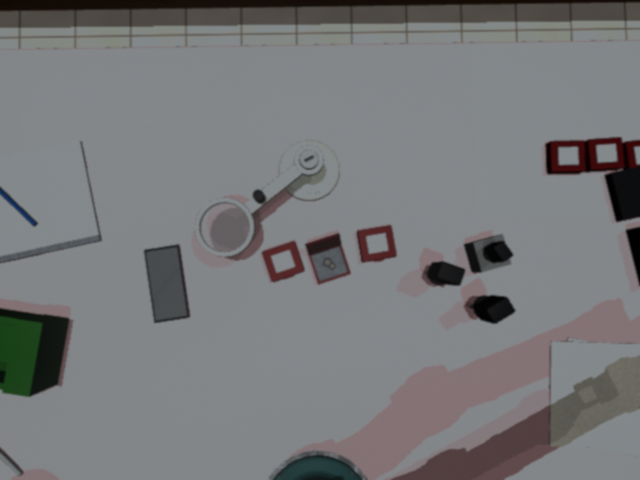

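Run:
```python
from h import *
im=cv2.imread("pics/scene0.png")
a=cv2.resize(im[150:290,100:260],None,fx=4,fy=4,interpolation=cv2.INTER_CUBIC)
cv2.imwrite("pics/drv.png",a)
```

```text
(no output)
```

View pics/drv.png

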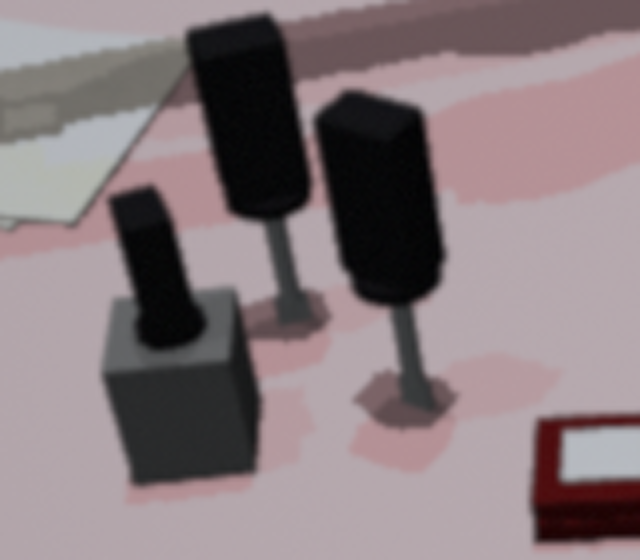

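The stand driver at scene pixel (140,215) is clearly smaller than the look-alikes at (163,180) and (196,200), so it is the one I want. The open case, with its lid up, is the middle one at scene (300,260). The arm is parked over toward the phone. Now I'll swing it.

```bash
cat >> h.py <<'E'
from scipy.spatial.transform import Rotation as Ro
def down(deg):  # tool down, closing line y at deg
    a=np.radians(deg); y=np.array([np.cos(a),np.sin(a),0]); z=np.array([0,0,-1.])
    return Ro.from_matrix(np.column_stack([np.cross(y,z),y,z])).as_rotvec()
def st():
    o=robot.observe(); print("t %.1f"%o["t"],np.round(o["tcp_pos"],1),"F",np.round(o["contact_force"],1),"M",np.round(o["wrist_torque"],2),"w %.3f"%o["grip_width"],"gf %.1f"%o["grip_force"],"q",np.round(o["joints"],2)); return o
E
cat > swing.py <<'E'
from h import *
P=np.array([683,3.5]); H=np.array([609,95.5]); S=np.array([493,-35.])
a0=np.degrees(np.arctan2(*(H-P)[::-1])); a1=np.degrees(np.arctan2(*(S-P)[::-1]))%360
r=np.linalg.norm(H-P); print(a0,a1,r)
best=None
for off in(-90,90):
    qs=[kin.ik([*(P+115*np.array([np.cos(np.radians(a)),np.sin(np.radians(a))])),140],down(a+off)) for a in(a0,a1)]
    print(off,[None if q is None else np.round(q,2) for q in qs])
    if all(q is not None for q in qs):
        m=max(abs(q[6]) for q in qs)
        if best is None or m<best[0]: best=(m,off)
off=best[1]
o=robot.observe(); p=o["tcp_pos"]
robot.servo_line([p[0],p[1],330],feed=250)
grip(.6,15)
robot.movep([*H,300],down(a0+off)); robot.servo_line([*H,141],feed=120); st()
grip(0,15); st()
n=10
for a in np.linspace(a0,a1,n+1)[1:]:
    X=P+r*np.array([np.cos(np.radians(a)),np.sin(np.radians(a))])
    robot.servo_line([*X,141],feed=80,rotation=down(a+off))
st(); robot.hold(.3)
for c in("scene","top"):
    snap(c,c+"1.png")
    for n in("swing_handle","lens","slot","specimen"):
        for d in viewer.pinpoint(n,c):
            if d["confidence"]>.25: print(c,n,round(d["confidence"],2),np.round(toworld(c,d["at"]),1))
E
python3 swing.py
```

```text
128.81138403675843 191.45483803131364 118.06777714516353
-90 [array([ 0.32,  0.63, -0.74,  1.71,  0.49,  1.  ,  0.08]), array([ 0.55,  0.55, -0.75,  1.83,  0.46,  0.94,  1.36])]
90 [array([-0.06,  0.51, -0.2 ,  1.74,  0.12,  0.91, -2.77]), array([ 0.24,  0.45, -0.34,  1.85,  0.19,  0.87, -1.56])]
t 6.6 [609.5  95.7 141.8] F [-0.4  0.4 -0.6] M [ 0.03 -0.09 -0.02] w 0.604 gf 0.0 q [ 0.3   0.61 -0.7   1.71  0.46  0.99  0.1 ]
t 7.2 [610.4  96.6 141.2] F [ 4.6  3.1 -3.1] M [ 0.56 -1.02  0.03] w 0.213 gf 15.0 q [ 0.3   0.61 -0.7   1.71  0.46  0.98  0.1 ]
t 10.3 [567.9 -18.5 141.2] F [ 4.5  4.5 -1.8] M [ 1.01 -1.02  0.19] w 0.212 gf 15.0 q [ 0.69  0.64 -0.97  1.83  0.62  1.01  1.23]
scene swing_handle 0.68 [566.4 -18.6 151.1]
scene lens 0.6 [482.6 -38.8 115.5]
scene slot 0.72 [682.7   1.8 137.3]
scene specimen 0.96 [494.3 -32.5  10.8]
top lens 0.78 [484.4 -35.2 118.6]
top slot 0.76 [683.1   7.  135.9]
```

The lens is about 10 mm from the specimen, almost all of it radial, so that's fine. I'll release, then look at the slot and the driver's yaw.

Run:
```python
from h import *
grip(.6); o=st(); p=o["tcp_pos"]; robot.servo_line([p[0],p[1],330],feed=250)
robot.movep([500,-200,360],down(100)); st()
im=viewer.read_camera("top")[:,:,::-1]; cv2.imwrite("pics/top2.png",im)
sc=viewer.read_camera("scene")[:,:,::-1]; cv2.imwrite("pics/scene2.png",sc)
t0=cv2.imread("pics/top0.png")
big=lambda a,s:cv2.resize(a,None,fx=s,fy=s,interpolation=cv2.INTER_CUBIC)
A=big(im[138:178,288:328],10); B=big(t0[228:278,460:520],8); B=B*1.0; B=np.clip(B*2.0,0,255).astype(np.uint8)
C=np.zeros((400,800,3),np.uint8); C[:,:400]=A; C[:,400:]=B[:400,:400]
cv2.imwrite("pics/crop2.png",C)
for n,c in(("driver_grip","top"),("driver_tip","top")): pass
```

```text
t 11.8 [567.2 -20.  141. ] F [-0.1 -0.8  0.2] M [ 0.01 -0.15 -0.02] w 0.602 gf 0.0 q [ 0.69  0.64 -0.97  1.83  0.62  1.01  1.23]
t 13.5 [ 500.1 -198.6  359.4] F [-0.6  0.7  0.2] M [ 0.13 -0.13  0.02] w 0.599 gf 0.0 q [ 1.23  0.39 -1.18  1.64  0.36  1.36  1.75]
```

View pics/crop2.png

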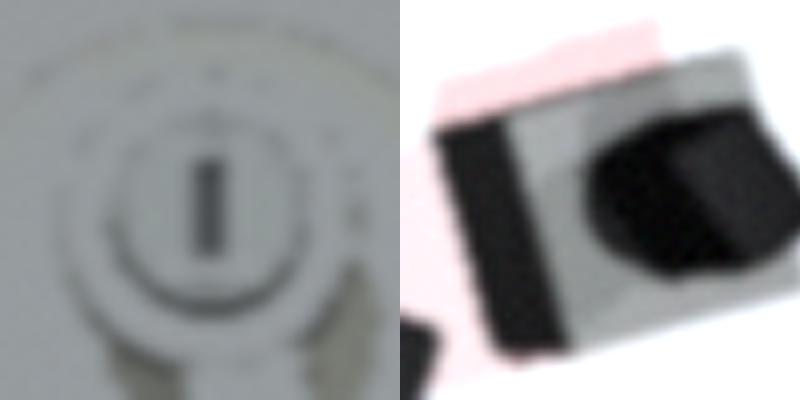

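```bash
cat > pick.py <<'E'
from h import *
A,B,C=[ray("top",p,150)[:2] for p in((493.0,246.25),(502.6,259.4),(502.6,241.25))]
L=B-A;W=C-A; yaw=np.degrees(np.arctan2(L[1],L[0]))%180; D=(B+C)/2
print("face",np.linalg.norm(L),np.linalg.norm(W),yaw,np.degrees(np.arctan2(W[1],W[0]))%180,D)
im=cv2.imread("pics/top2.png"); g=im[150:168,302:316].astype(float).mean(2)
w=np.clip(np.median(g)-15-g,0,None); 
w[:2]=0;w[-5:]=0;w[:,:3]=0;w[:,-3:]=0
vs,us=np.mgrid[150:168,302:316]; P=np.array([ray("top",(u,v),135)[:2] for u,v in zip(us.ravel(),vs.ravel())]);ww=w.ravel()
c=(P*ww[:,None]).sum(0)/ww.sum(); cov=((P-c).T*ww)@(P-c)/ww.sum(); e,V=np.linalg.eigh(cov)
print("slot",c,np.degrees(np.arctan2(V[1,1],V[0,1])),np.sqrt(12*e))
yaw=36.0
G=(D*1+np.array([504,-345.]))/2 ; print("G",G)
robot.movep([*G,300],down(yaw+90)); st()
grip(.62,20)
robot.servo_line([*G,115],feed=120); st()
grip(0,45); robot.hold(.2); st()
E
python3 pick.py
```

```text
face 29.192509688518168 19.74766990684948 34.495848818522745 116.23004881957769 [ 505.18592665 -342.48153322]
slot [682.27103718   5.20182979] 178.73261498872554 [ 5.767262 16.28135 ]
G [ 504.59296332 -343.74076661]
t 14.3 [ 505.6 -341.4  300.1] F [0.3 1.1 0.1] M [ 0.1  -0.15  0.03] w 0.596 gf 0.0 q [ 1.32  0.61 -1.17  1.56  0.57  1.36  2.29]
t 16.2 [ 505.  -343.9  115.7] F [ 1.  -0.1  0. ] M [ 0.14 -0.07 -0.  ] w 0.619 gf 0.0 q [ 1.24  0.78 -1.02  1.73  0.75  1.07  2.16]
t 17.0 [ 504.6 -343.8  115.1] F [0.1 0.  0.2] M [ 0.08 -0.11 -0.02] w 0.260 gf 44.9 q [ 1.24  0.78 -1.02  1.74  0.75  1.07  2.16]
```

Run:
```python
from h import *
p=robot.observe()["tcp_pos"]
np.save("pickpose.npy",p)
robot.servo_line([p[0],p[1],260],feed=120); st()
robot.movep([660,-100,290],down(100)); 
robot.movep([682.3,4.5,254],down(88.7)); robot.hold(.3); st()
for c in("scene","top"):
    im=viewer.read_camera(c)[:,:,::-1]; cv2.imwrite(f"pics/{c}3.png",im)
    for n in("driver_tip","driver_grip","slot"):
        for d in viewer.pinpoint(n,c):
            if d["confidence"]>.25: print(c,n,round(d["confidence"],2),np.round(toworld(c,d["at"]),1))
    print(c,"expected tip px",px(c,[682.3,4.5,152]),"slot",px(c,[682.3,4.5,135]))
im=cv2.imread("pics/scene3.png"); 
cv2.imwrite("pics/crop3.png",cv2.resize(im[225:305,260:360],None,fx=7,fy=7,interpolation=cv2.INTER_CUBIC))
```

```text
t 18.4 [ 504.2 -343.7  259.1] F [-0.1 -0.4 -1.5] M [ 0.09 -0.13 -0.02] w 0.260 gf 44.9 q [ 1.31  0.64 -1.14  1.61  0.6   1.29  2.27]
t 20.3 [682.5   2.6 254.2] F [ 0.4 -0.1 -1. ] M [ 0.07 -0.16 -0.06] w 0.258 gf 44.9 q [ 0.52  0.68 -0.92  1.43  0.54  1.3   1.11]
scene driver_tip 0.97 [683.7   3.9 152.4]
scene driver_tip 0.76 [ 482.9 -246.6   31.2]
scene driver_tip 0.72 [ 381.  -336.8   29.1]
scene driver_grip 0.94 [ 264.3 -410.    17.7]
scene driver_grip 0.73 [682.6   2.5 254.3]
scene driver_grip 0.62 [ 608.9 -296.9   20.7]
scene driver_grip 0.58 [ 503.8 -347.1   69.1]
scene slot 0.82 [685.6   2.9 135.8]
scene slot 0.39 [453.2 296.2  -1.9]
scene expected tip px [312.75457159 275.2075745 ] slot [312.70157143 282.98638838]
top driver_tip 0.61 [ 380.6 -335.    31.7]
top driver_grip 0.84 [ 612.3 -292.8   19. ]
top driver_grip 0.62 [ 260.6 -402.4   17. ]
top driver_grip 0.31 [685.7   4.2 137.5]
top slot 0.61 [684.5   8.7 135.2]
top expected tip px [308.78440942 156.20235039] slot [308.83146265 157.97037935]
```

View pics/crop3.png

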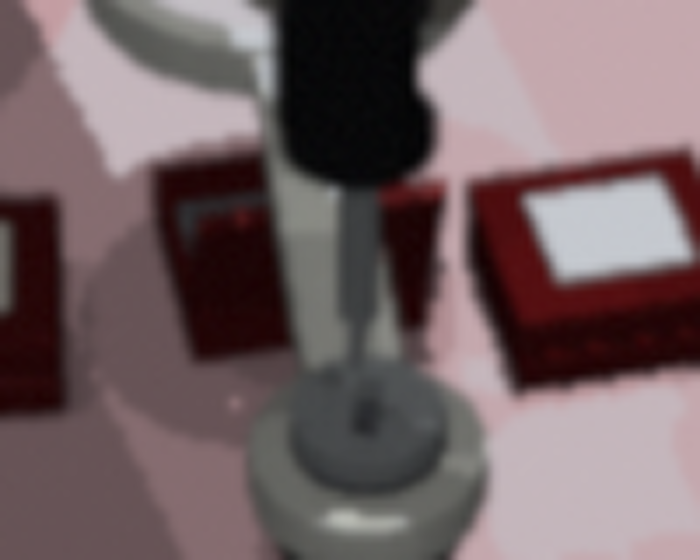

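The blade is seen edge-on at scene (311.1,276.4) and the slot is at (312.4,284.3). The tip is therefore about 2 mm short in y, which matches the TCP lag. I'll correct that and descend while checking force.

```bash
cat > ins.py <<'E'
from h import *
T=np.array([682.3,4.6]); rot=down(88.7)
def tryat(T):
    robot.servo_line([*T,241],feed=60,rotation=rot)
    for z in(238,236,234,232,230.5):
        robot.servo_line([*T,z],feed=30,rotation=rot); o=robot.observe()
        if abs(o["contact_force"][2])>8: break
    print(T,end=" "); o=st(); return z==230.5 and o["tcp_pos"][2]<233
offs=[(0,0),(0,1.3),(0,-1.3),(0,2.6),(0,-2.6),(2,0),(-2,0),(2,1.5),(-2,1.5),(2,-1.5),(-2,-1.5)]
for d in offs:
    if tryat(T+d): print("IN",T+d); np.save("ins.npy",T+d); break
E
python3 ins.py
```

```text
[682.3   4.6] t 22.3 [682.2   4.6 230.4] F [ 0.2  0.4 -1.1] M [ 0.08 -0.14 -0.01] w 0.258 gf 44.9 q [ 0.51  0.69 -0.91  1.46  0.56  1.26  1.1 ]
IN [682.3   4.6]
```

```bash
cat > turn.py <<'E'
from h import *
T=np.load("ins.npy"); grip(0,58)
a=88.7; M0=robot.observe()["wrist_torque"][2]
while a>88.7-86:
    a-=4; robot.servo_line([*T,230.5],feed=30,rotation=down(a)); o=robot.observe()
    m=o["wrist_torque"][2]-M0; yaw=np.degrees(np.arctan2(*Ro.from_rotvec(o["tcp_rot"]).as_matrix()[[1,0],1]))
    print("%.1f cmd %.1f yaw %.1f Mz %.2f"%(o["t"],a,yaw,m),np.round(o["contact_force"],1),np.round(o["tcp_pos"],1))
    if abs(m)>.5: break
robot.hold(.2); st()
E
python3 turn.py
```

```text
22.8 cmd 84.7 yaw 84.8 Mz -0.07 [-1.   0.7 -0.9] [682.3   4.6 230.6]
23.0 cmd 80.7 yaw 80.9 Mz -0.09 [ 0.2 -0.4 -0.1] [682.3   4.6 230.6]
23.3 cmd 76.7 yaw 76.9 Mz -0.09 [-0.   0.8 -0.7] [682.3   4.9 230.5]
23.5 cmd 72.7 yaw 72.9 Mz 0.01 [ 0.5  0.7 -1.2] [682.3   5.  230.5]
23.8 cmd 68.7 yaw 68.9 Mz 0.01 [-0.   2.  -1.1] [682.4   4.9 230.5]
24.0 cmd 64.7 yaw 64.9 Mz 0.11 [ 0.6  1.2 -1.6] [682.4   4.9 230.5]
24.3 cmd 60.7 yaw 60.9 Mz 0.11 [ 1.1  1.5 -1.3] [682.4   4.8 230.5]
24.5 cmd 56.7 yaw 56.9 Mz 0.10 [ 1.4  1.9 -2.2] [682.4   4.9 230.5]
24.8 cmd 52.7 yaw 52.9 Mz 0.04 [ 1.4  2.3 -2.7] [682.4   4.8 230.5]
25.0 cmd 48.7 yaw 48.9 Mz 0.07 [ 0.5  2.5 -1.4] [682.4   4.8 230.5]
25.3 cmd 44.7 yaw 44.9 Mz 0.11 [ 1.9  2.4 -2.2] [682.4   4.8 230.5]
25.5 cmd 40.7 yaw 40.9 Mz 0.06 [ 0.7  2.5 -2.3] [682.4   4.8 230.5]
25.8 cmd 36.7 yaw 36.9 Mz 0.13 [ 1.3  2.6 -2.9] [682.4   4.8 230.6]
26.0 cmd 32.7 yaw 32.9 Mz 0.12 [ 2.   3.1 -1.5] [682.4   4.7 230.5]
26.3 cmd 28.7 yaw 28.9 Mz 0.16 [ 1.8  3.5 -2.4] [682.4   4.7 230.5]
26.5 cmd 24.7 yaw 24.9 Mz 0.14 [ 1.6  3.  -2.1] [682.4   4.7 230.5]
26.8 cmd 20.7 yaw 20.9 Mz 0.11 [ 2.3  3.3 -2.4] [682.4   4.7 230.5]
27.0 cmd 16.7 yaw 16.9 Mz 0.07 [ 2.9  3.5 -2.7] [682.4   4.7 230.5]
27.3 cmd 12.7 yaw 12.9 Mz 0.13 [ 2.4  3.  -1.9] [682.4   4.7 230.6]
27.5 cmd 8.7 yaw 8.9 Mz 0.19 [ 3.5  2.5 -1.9] [682.5   4.5 230.5]
27.8 cmd 4.7 yaw 4.9 Mz 0.27 [ 3.2  2.2 -2.7] [682.5   4.5 230.5]
28.0 cmd 0.7 yaw 0.9 Mz 0.51 [ 3.2  1.8 -3.4] [682.5   4.5 230.5]
t 28.2 [682.4   4.4 230.5] F [ 3.4  1.5 -2.8] M [ 0.66 -1.53  0.44] w 0.256 gf 58.0 q [ 0.33  0.59 -0.58  1.47  0.33  1.18 -0.29]
```

Torque rose at the stop to about 0.5 N m, below the 0.9 limit. I'll relieve the torque, lift, and verify the slot and lens.

Run:
```python
from h import *
T=np.load("ins.npy")
robot.servo_line([*T,230.5],feed=30,rotation=down(7.5)); st()
robot.servo_line([*T,275],feed=80,rotation=down(7.5))
robot.movep([600,-180,300],down(70)); robot.hold(.3);st()
for c in("top","scene"):
    im=viewer.read_camera(c)[:,:,::-1]; cv2.imwrite(f"pics/{c}4.png",im)
    for n in("lens","specimen","stand_mouth","driver_tip","driver_grip"):
        for d in viewer.pinpoint(n,c):
            if d["confidence"]>.25: print(c,n,round(d["confidence"],2),np.round(toworld(c,d["at"]),1))
t=cv2.imread("pics/top4.png"); s=cv2.imread("pics/scene4.png")
b=lambda a,k:cv2.resize(a,None,fx=k,fy=k,interpolation=cv2.INTER_CUBIC)
C=np.zeros((600,800,3),np.uint8); C[:300,:300]=b(t[143:173,293:323],10); C[:300,300:]=cv2.resize(t[120:360,200:600],(500,300)); C[300:,:]=cv2.resize(s[100:385,20:400],(800,600))[100:400] if 0 else cv2.resize(s[130:310,60:540],(800,300))
cv2.imwrite("pics/c4.png",C)
```

```text
t 28.5 [682.4   4.5 230.6] F [ 4.   1.8 -1.4] M [ 0.79 -1.36  0.33] w 0.255 gf 58.0 q [ 0.34  0.59 -0.6   1.47  0.35  1.19 -0.18]
t 30.7 [ 600.2 -179.4  299.9] F [-0.1 -1.7 -1.4] M [ 0.07 -0.17  0.03] w 0.259 gf 58.0 q [ 0.83  0.5  -0.85  1.53  0.39  1.29  1.16]
top lens 0.68 [485.7 -36.2 118.4]
top driver_tip 0.94 [ 484.8 -248.4   31.6]
top driver_tip 0.52 [ 601.1 -178.9  201.1]
top driver_grip 0.66 [ 603.9 -179.1  299.3]
top driver_grip 0.61 [ 610.7 -292.6   15.9]
scene lens 0.73 [484.8 -41.3 114.7]
scene specimen 0.58 [495.1 -34.6  15.4]
scene specimen 0.44 [ 501.1 -349.2   70.5]
scene stand_mouth 0.73 [ 501.2 -345.1   70.8]
scene driver_tip 0.69 [ 484.4 -247.8   31.5]
scene driver_tip 0.61 [ 380.5 -337.8   25.7]
scene driver_tip 0.56 [ 600.3 -181.2  198.2]
scene driver_grip 0.97 [ 610.5 -297.3   19.5]
scene driver_grip 0.76 [ 265.5 -407.2   20.7]
```

View pics/c4.png

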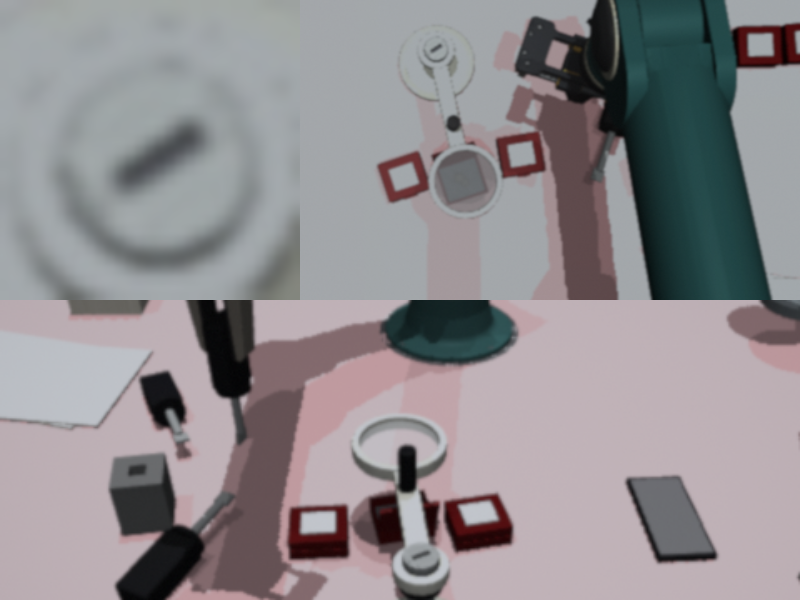

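Nothing needs redoing on the screw. The slot turned by about 56°, and the wrist torque reached 3x the screw's friction, so the stop was met. The lens is still over the case and the cases haven't moved. Two look-alike drivers have fallen over, but they're clear of the stand's mouth. Now I'll return the driver.

```bash
cat > back.py <<'E'
from h import *
P=np.load("pickpose.npy"); rot=down(126)
robot.movep([P[0],P[1],260],rot); robot.servo_line([P[0],P[1],200],feed=60,rotation=rot); st()
ok=True
for z in(180,165,150,135,125,119,116.5):
    robot.servo_line([P[0],P[1],z],feed=60,rotation=rot); o=robot.observe()
    if abs(o["contact_force"][2])>12: ok=False; print("contact",z); break
st(); print(ok)
if ok:
    grip(.62); robot.hold(.3); st()
    p=robot.observe()["tcp_pos"]; robot.servo_line([p[0],p[1],300],feed=150,rotation=rot)
    robot.movep([600,-120,380],rot); robot.hold(.5); st()
    for c in("scene","top"):
        cv2.imwrite(f"pics/{c}5.png",viewer.read_camera(c)[:,:,::-1])
        for n in("driver_grip","lens","specimen"):
            for d in viewer.pinpoint(n,c):
                if d["confidence"]>.25: print(c,n,round(d["confidence"],2),np.round(toworld(c,d["at"]),1))
    s=cv2.imread("pics/scene5.png"); cv2.imwrite("pics/c5.png",cv2.resize(s[150:330,100:340],None,fx=3,fy=3))
E
python3 back.py
```

```text
t 33.5 [ 504.9 -343.9  200.5] F [-1.1 -0.8 -1.3] M [ 0.12 -0.09 -0.02] w 0.258 gf 58.0 q [ 1.23  0.64 -1.    1.67  0.58  1.15  2.28]
t 36.0 [ 504.6 -343.8  116.4] F [-0.5  0.5 -1.1] M [ 0.05 -0.09  0.02] w 0.258 gf 58.0 q [ 1.19  0.73 -0.92  1.74  0.67  1.02  2.22]
True
t 37.0 [ 504.6 -343.8  116.5] F [ 0.9 -0.1  0.2] M [ 0.11 -0.14 -0.02] w 0.613 gf 0.0 q [ 1.19  0.73 -0.92  1.74  0.67  1.02  2.22]
t 39.9 [ 599.9 -120.3  379.9] F [ 0.   0.5 -0.8] M [ 0.11 -0.14 -0.03] w 0.621 gf 0.0 q [ 0.88  0.51 -1.09  1.44  0.45  1.47  1.99]
scene driver_grip 0.97 [ 266.7 -409.8   17.4]
scene driver_grip 0.75 [ 504.2 -341.9  113.7]
scene driver_grip 0.66 [ 609.9 -302.4   17. ]
scene lens 0.63 [483.9 -37.4 116.5]
scene lens 0.31 [683.8   4.9 139.3]
scene specimen 0.75 [495.5 -34.1  12. ]
top lens 0.62 [486.6 -32.3 117.9]
top specimen 0.53 [497.2  61.4  -0.7]
```

View pics/c5.png

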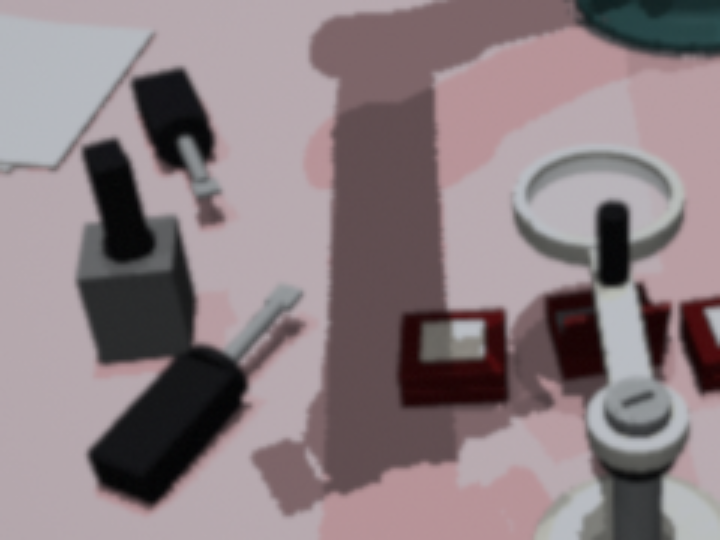

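The driver stands upright in the stand with its collar on the top (crop (125,245)). Measured against the arm's line, the slot was at 0.22 rad before and is at about 1.19 rad now, so the screw is at its stop. The lens is over the case.

```bash
python3 -c "
from h import *
print(robot.job_done())"
```

```text
the job is handed in; nothing more can be done
None
```

The job is handed in (no verdict was returned): by my last measurements the lens is about 12 mm from the specimen's centre, the clamp screw is at its stop (about 1.19 rad) and the driver is back upright and home in its stand; the closed cases and the phone look unmoved, but the two look-alike drivers got knocked over on the table.

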